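Top up the egg keeper and cover it

ROBOT

A 6-joint arm with a two-finger parallel gripper is mounted at the origin on a cart in front of the work surface, level with it; the furniture and walls round the work are solid. World frame = base frame: x ahead of the robot, y to its left, z up, the work surface at z = 0. Lengths are in m, angles in rad, forces in N, time in s.
With the tool pointing down it reaches from about 0.35 to 0.975 m from the base axis. Payload 7.1 kg.
Tool frame: the origin (TCP) lies at the very end of the fingers, on their centre line; the grasp point (between the pads) lies 19 mm behind it (manip.grip_depth is the distance from the TCP to the grasp point, in m); z points along the fingers, y is the direction in which the jaws open and shut (so a half turn about z gives the same grasp; the last joint's range is limited). The gripper opens to 88 mm and grips with 3 to 60 N. Pads are 20 mm wide; open, the fingers measure 115 mm over their backs; the gripper's body (75 mm by 178 mm) begins 61 mm behind the grasp point.
Start: joints at [-1.286, 0.423, 1.63, -0, 1.089, -0.019], TCP at [0.187, -0.596, 0.223] pointing down, gripper open.
Joint ranges: [-3, 3], [-0.9, 2.11], [0.09, 2.58], [-1.31, 4.45], [0.11, 2.69], [-2.54, 2.54]. Speed limits (rad/s): [2.39, 2.39, 3.01, 3.14, 3.14, 3.14].

INTERFACE

Orientations are given as a 3x3 rotation matrix whose columns are the frame's x, y, z axes.
In Python, from station import manip, vision, close_job, read_clock, read_joints, read_qvel, read_effort, read_tool_pos, read_tool_rot, read_force, read_ft_torque, read_opening gives the robot as it stands. Calls block until the motion is done:
- manip.move_pose(position, orientation): joint-space move of the TCP to a pose.
- manip.servo_line(position, frame=None, rate=0.15, threshold=None): straight line of the TCP; frame=None keeps the orientation; rate is the mean speed in m/s. With threshold (N) it stops when the force on the tool has changed by that much, and returns True; else False.
- manip.move_joints(angles): joint-space move.
- manip.gripper_to(opening, grip_force=None): finger opening in m; grip_force is the grip in N (None keeps the last); returns when the fingers have stopped.
- manip.hold(seconds).
- manip.ik(position, orientation): joint angles nearest the present ones, or None.
- vision.read_camera(name): name is "scene" or "top" or "wrist"; returns a dict with "img" (384x512x3 uint8, red, green, blue), "range_z" (384x512 float32, m along the optical axis (not along the pixel's ray), 0 where there is no reading), "mtx" (3x3 intrinsics, pixels), "k1" (the pictures are not rectified: a ray, as slopes to the right and down, at radius r is drawn at 1 + k1 r^2 times it, then the intrinsics apply), "rvec" (rotation vector, rad) and "tvec" (3), from world to camera coordinates, as OpenCV has them. Camera axes: x right, y down, z forward; pixel columns grow to the right and rows downward; lengths in m; the calibration is good to about 2 mm. A picture is of the moment at which its call begins.
A pose or a line that the arm cannot do raises manip.MotionError and nothing moves.
- close_job(): hands the job in, once; it reports no verdict.
Readings, each from a call of its own:
- read_clock(): time.
- read_joints(): joint angles.
- read_qvel(): joint speeds.
- read_effort(): joint torques, N m.
- read_tool_pos(): TCP position.
- read_tool_rot(): TCP orientation.
- read_force(): force on the tool from outside, world axes, zero at the start.
- read_ft_torque(): the same for the moment, N m.
- read_opening(): finger opening in m.
Only numpy, scipy, OpenCV 4.12 (cv2) and the standard library are available. Lean on these libraries where they do the work, as an engineer would, in place of code of your own. Each camera call takes 0.05 s, during which the arm holds its last target.

TASK

Top up the egg keeper: move the three brown eggs from the grey carton into its empty wells, one egg per well, standing pointed end down, and leave the white eggs in the keeper. When all six wells are full, put the clear cover on so that it sits flat on the green flange all round. Eggs break, so do not drop them or press them hard, and leave the tea box, salt shaker and tin alone.

Things in the scene. Friction and masses are not known exactly. Their poses are not given: they have to be found in the camera images.
- keeper: egg keeper, fixed: blue 2 x 3 well block (130 x 176 mm, top 16 mm above the worktop) in a green flange (170 x 216 mm over all, 8 mm high) that carries the cover. Origin: centre of its underside; x its short side (2 wells, 68 mm apart), y its long side (3 wells, 58 mm apart). Wells 36 mm wide, 12 mm deep. Three wells, different ones each time, hold a white egg; three are empty
- carton: grey pulp half carton, fixed, 2 x 2 wells like the keeper's, 142 x 130 mm, top 16 mm high, a 17 mm wide post in the middle up to 34 mm. Origin: centre of its underside; wells at x = +-34, y = +-29 mm, floors 4 mm above the worktop. Three hold a brown egg
- cover: keeper's clear plastic cover with green rim and bar handle, loose, about 0.25 kg, open side down on the worktop: 146 x 192 mm outside, 140 x 186 inside (5 mm play round the blue block), 73 mm high without handle, 70 inside. Origin: centre of its lower rim; x its short side, y its long side. Put on, it stands 8 mm above the keeper's origin, either way round
- cover_handle (a point): centre of the cover's bar handle, 87 mm above the cover's rim: solid bar 16 mm wide (cover's x), 70 mm long (cover's y), 28 mm high, standing on the cover's top
- well0 (a point): centre of the floor of the keeper's well at x = -34, y = -58 mm in the keeper's frame (4 mm above the worktop)
- well1 (a point): centre of the floor of the keeper's well at x = -34, y = 0 mm in the keeper's frame (4 mm above the worktop)
- well2 (a point): centre of the floor of the keeper's well at x = -34, y = 58 mm in the keeper's frame (4 mm above the worktop)
- well3 (a point): centre of the floor of the keeper's well at x = 34, y = -58 mm in the keeper's frame (4 mm above the worktop)
- well4 (a point): centre of the floor of the keeper's well at x = 34, y = 0 mm in the keeper's frame (4 mm above the worktop)
- well5 (a point): centre of the floor of the keeper's well at x = 34, y = 58 mm in the keeper's frame (4 mm above the worktop)
- white_egg0_c (a point): white egg, hard and rigid, 60 g, 58 mm high and 43 mm across at its widest (32 mm above its tip), pointed end down; this point is its centre, 29 mm above its tip (33 mm above the worktop when it stands in a well); it turns about its z axis without meaning. It may lean a few degrees in its well. Stands in the keeper from the start.
- white_egg1_c (a point): white egg, hard and rigid, 60 g, 58 mm high and 43 mm across at its widest (32 mm above its tip), pointed end down; this point is its centre, 29 mm above its tip (33 mm above the worktop when it stands in a well); it turns about its z axis without meaning. It may lean a few degrees in its well. Stands in the keeper from the start.
- white_egg2_c (a point): white egg, hard and rigid, 60 g, 58 mm high and 43 mm across at its widest (32 mm above its tip), pointed end down; this point is its centre, 29 mm above its tip (33 mm above the worktop when it stands in a well); it turns about its z axis without meaning. It may lean a few degrees in its well. Stands in the keeper from the start.
- brown_egg0_c (a point): brown egg, hard and rigid, 60 g, 58 mm high and 43 mm across at its widest (32 mm above its tip), pointed end down; this point is its centre, 29 mm above its tip (33 mm above the worktop when it stands in a well); it turns about its z axis without meaning. It may lean a few degrees in its well. Stands in the carton at the start; to be moved.
- brown_egg1_c (a point): brown egg, hard and rigid, 60 g, 58 mm high and 43 mm across at its widest (32 mm above its tip), pointed end down; this point is its centre, 29 mm above its tip (33 mm above the worktop when it stands in a well); it turns about its z axis without meaning. It may lean a few degrees in its well. Stands in the carton at the start; to be moved.
- brown_egg2_c (a point): brown egg, hard and rigid, 60 g, 58 mm high and 43 mm across at its widest (32 mm above its tip), pointed end down; this point is its centre, 29 mm above its tip (33 mm above the worktop when it stands in a well); it turns about its z axis without meaning. It may lean a few degrees in its well. Stands in the carton at the start; to be moved.
- tea_box: pale green tea carton, 71 x 126 x 76 mm, bystander behind the work; origin: centre of its underside
- salt_shaker: salt shaker, 44 mm across, 90 mm high, bystander behind the work; origin: centre of its underside
- tuna_tin: low food tin, 86 mm across, 40 mm high, bystander behind the work; origin: centre of its underside
Mind the look-alikes: they are no part of the job. What is shaped like the part that bears brown_egg1_c but purple or turquoise is not meant.

How it is judged:
By the outcome, as a careful person would: the job done as asked, in the order asked, and still so for the second after the job is handed in, with the robot touching nothing.
It also fails if it takes over 72 s, if anything falls off the work surface, if the arm or the gripper's body presses on something with over 40 N, if the wrist force passes 120 N, or if a joint passes its speed limit or range.

## Working session

There is one attempt and no reset: what is moved stays moved. The work goes in short steps, each a Python script; the robot and the scene stay as the last script left them, time stands still between calls to the robot, and variables do not carry over. Pictures are saved under pics/ and viewed, and the job is handed in when it is done.

```bash
ls; mkdir -p pics; python3 - <<'E'
from station import *
import cv2,numpy as np
print(read_clock())
for n in ["scene","top"]:
    d=vision.read_camera(n); np.savez(f"pics/{n}0.npz",**d)
    cv2.imwrite(f"pics/{n}0.png",cv2.resize(d["img"][:,:,::-1],(768,576),interpolation=cv2.INTER_CUBIC))
    print(n,d["mtx"].tolist(),d["k1"],d["rvec"],d["tvec"])
E
```

```text
pics
0.0
scene [[348.74834997247075, 0.0, 257.1584811907566], [0.0, 348.74834997247075, 191.3342699481692], [0.0, 0.0, 1.0]] -0.03434353064203596 [ 0.71035846 -2.38143301  1.42713952] [0.44934758 0.21993032 0.76453077]
top [[445.45116310997565, 0.0, 249.75455756612573], [0.0, 445.45116310997565, 187.68190517117264], [0.0, 0.0, 1.0]] -0.041510863988260774 [ 2.18991207 -2.13858487  0.12877754] [-0.03316443  0.56221856  1.36879682]
```

View pics/scene0.png

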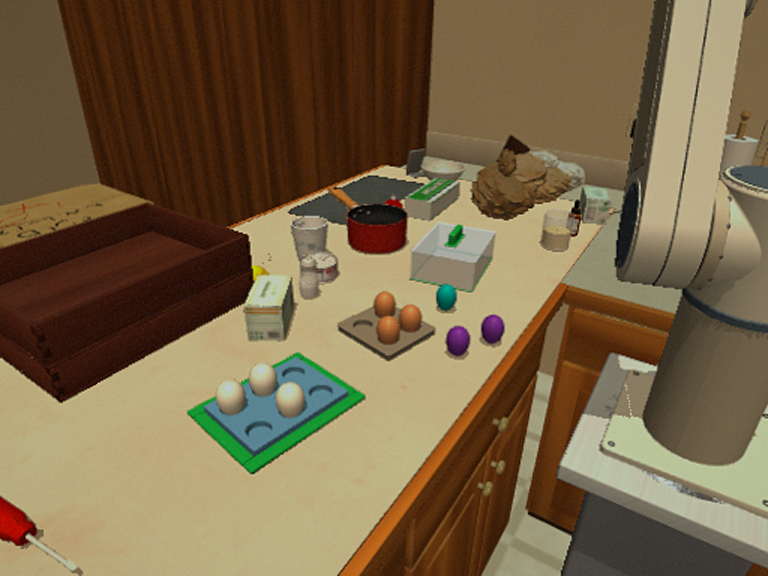

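View pics/top0.png

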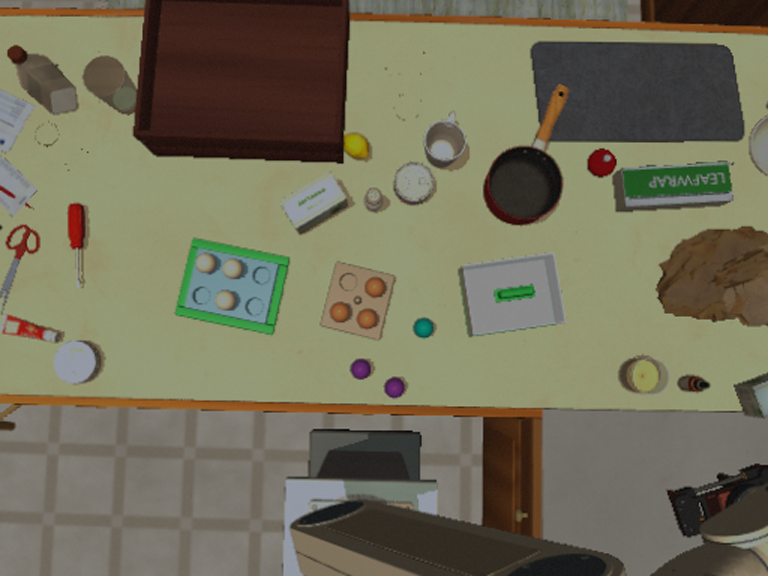

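The top view shows the keeper at about (233,286), the carton at about (357,299) and the cover at about (513,293), in the 768x576 image. The purple and turquoise eggs near (361,369), (395,387) and (424,328) are decoys. Next I'll crop in and measure.

```bash
cat > h.py <<'E'
import numpy as np,cv2
def cam(d):
    R=cv2.Rodrigues(np.array(d["rvec"],float))[0]; return R,np.array(d["tvec"],float).ravel(),np.array(d["mtx"]),float(d["k1"])
def rays(d,px):
    R,t,K,k1=cam(d)
    px=np.array(px,float).reshape(-1,1,2)
    u=cv2.undistortPoints(px,K,np.array([k1,0,0,0]))[:,0]
    return R,t,np.c_[u,np.ones(len(u))]
def at_z(d,px,z):
    R,t,r=rays(d,px); w=r@R; o=-R.T@t; return o+w*((z-o[2])/w[:,2])[:,None]
def cloud(d):
    h,w=d["range_z"].shape; v,u=np.mgrid[:h,:w]
    R,t,r=rays(d,np.c_[u.ravel(),v.ravel()]); return ((r*d["range_z"].reshape(-1,1)-t)@R).reshape(h,w,3)
def proj(d,P):
    R,t,K,k1=cam(d); return cv2.projectPoints(np.array(P,float).reshape(-1,1,3),cv2.Rodrigues(R)[0],t,K,np.array([k1,0,0,0.]))[0][:,0]
E
python3 - <<'E'
from h import *
d=dict(np.load("pics/top0.npz"))
c=cloud(d); z=c[...,2]
print("table z",np.median(z[150:250,200:205]), c[200,300])
img=d["img"].astype(int)
hsv=cv2.cvtColor(d["img"],cv2.COLOR_RGB2HSV)
g=(hsv[...,0]>50)&(hsv[...,0]<75)&(hsv[...,1]>150)
g[:,:]&=True
# keeper green
def rect(m,name,zs):
    P=c[m]; print(name,m.sum(),"z med",np.median(P[:,2]),P[:,2].min(),P[:,2].max())
    ys,xs=np.nonzero(m); q=at_z(d,np.c_[xs,ys],zs)[:,:2]
    r=cv2.minAreaRect((q*1000).astype(np.float32)); print(r)
mk=np.zeros_like(g); mk[150:230,110:200]=1
rect(g&mk,"keeper",.008)
mk=np.zeros_like(g); mk[165:228,300:385]=1
rect(g&mk&(z>.07),"handle",.101)
rect(mk&(abs(z-.073)<.012),"covertop",.073)
mk=np.zeros_like(g); mk[170:232,210:268]=1
rect(mk&(hsv[...,1]>40)&(z>.008)&(z<.1),"carton",.016)
for a,b,x,y,n in [(165,230,110,200,'k'),(170,232,205,270,'c')]:
    m=(z>.045)*1; s=np.zeros_like(m);s[a:b,x:y]=1;m*=s
    nn,lab,st,ce=cv2.connectedComponentsWithStats(m.astype(np.uint8))
    for i in range(1,nn):
        if st[i,4]>15:
            P=c[lab==i]; o=P[P[:,2]>P[:,2].max()-.012]; print(n,ce[i],st[i,4],P[:,2].max(),o.mean(0).round(4), "hsv",hsv[lab==i].mean(0))
crops=[d["img"][150:235,100:275],d["img"][155:235,285:395]]
cv2.imwrite("pics/crop1.png",cv2.resize(crops[0][:,:,::-1],None,fx=4.5,fy=4.5,interpolation=cv2.INTER_CUBIC))
cv2.imwrite("pics/crop2.png",cv2.resize(crops[1][:,:,::-1],None,fx=6,fy=6,interpolation=cv2.INTER_CUBIC))
E
```

```text
table z -0.0013998000331750958 [ 0.53079414 -0.18241018 -0.00181716]
keeper 948 z med 0.006251527432838482 -0.002143098382444674 1.4242388034396587
((549.4195556640625, 284.843017578125), (211.0148468017578, 165.39881896972656), 79.97368621826172)
handle 178 z med 0.09665478717600043 0.07015428526937562 1.4242388034396587
((538.8677978515625, -298.6269226074219), (21.627952575683594, 76.95925903320312), 9.473539352416992)
covertop 2876 z med 0.07165959334359925 0.06100871543032259 0.08441977148626169
((541.9038696289062, -302.4378662109375), (146.0801544189453, 194.72715759277344), 9.299039840698242)
carton 1699 z med 0.015931081581340503 0.008031386856878864 0.06524308771302159
((515.8023071289062, 19.251495361328125), (129.22024536132812, 159.37469482421875), 77.22767639160156)
k [136.49107143 174.4375    ] 112 1.4242388034396587 [ 0.4026 -0.0157  1.4242] hsv [ 35.20535714  45.9375     143.32142857]
k [153.65517241 178.04310345] 116 0.06501401776319113 [0.584  0.2804 0.0577] hsv [ 36.75        42.93103448 146.06896552]
k [149.25892857 199.15178571] 112 1.4242388034396587 [ 0.4026 -0.0157  1.4242] hsv [ 36.26785714  44.99107143 145.375     ]
c [249.3362069  190.65517241] 116 0.06509536098173799 [ 0.5515 -0.019   0.0578] hsv [ 12.65517241 163.81034483 134.22413793]
c [225.77586207 207.38793103] 116 1.4242388034396587 [ 0.4026 -0.0157  1.4242] hsv [ 12.67241379 163.36206897 134.90517241]
c [243.82758621 211.81896552] 116 1.4242388034396587 [ 0.4026 -0.0157  1.4242] hsv [ 12.71551724 162.82758621 135.        ]
```

View pics/crop1.png

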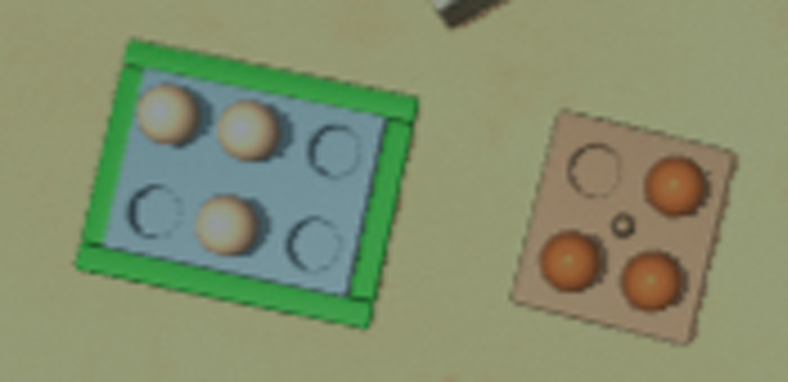

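View pics/crop2.png

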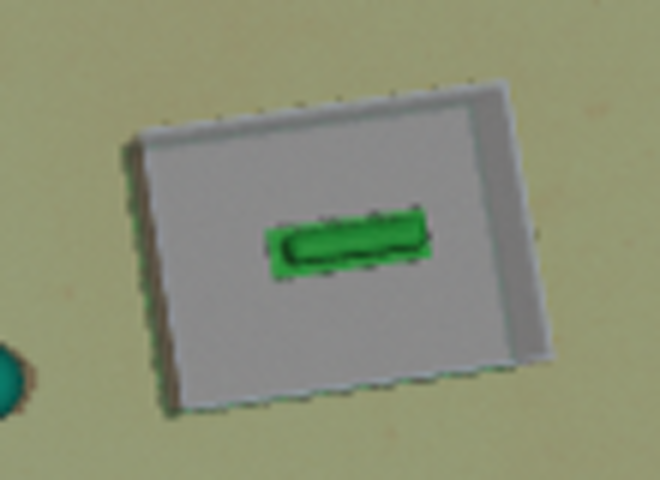

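```bash
cat > fit.py <<'E'
from h import *
from scipy.optimize import least_squares
def fitrect(d,mask,w,h,z,x0):
    """mask outer contour points -> rectangle pose at height z (points lie half pixel inside)"""
    cs,_=cv2.findContours(cv2.resize(mask.astype(np.uint8),None,fx=4,fy=4,interpolation=cv2.INTER_NEAREST),cv2.RETR_EXTERNAL,cv2.CHAIN_APPROX_NONE)
    ct=max(cs,key=cv2.contourArea); hull=ct[:,0].astype(float); px=(hull+.5)/4-.5
    q=at_z(d,px,z)[:,:2]
    def f(p):
        c,s=np.cos(p[2]),np.sin(p[2]); l=(q-p[:2])@np.array([[c,-s],[s,c]])
        dx=np.abs(l[:,0])-w/2; dy=np.abs(l[:,1])-h/2
        return np.where((dx>0)&(dy>0),np.hypot(dx,dy),np.maximum(dx,dy))
    r=least_squares(f,x0,loss="soft_l1",f_scale=.0015); return r.x,np.sqrt(np.mean(f(r.x)**2)),np.mean(f(r.x))
E
python3 - <<'E'
from fit import *
for n,win in [("top",dict(k=(150,235,105,205),c=(165,235,205,272))),("scene",dict(k=(225,320,115,250),c=(185,245,215,300)))]:
    d=dict(np.load(f"pics/{n}0.npz")); R,t,K,_=cam(d); print(n,"campos",-R.T@t)
    hsv=cv2.cvtColor(d["img"],cv2.COLOR_RGB2HSV); H,S,V=[hsv[...,i].astype(int) for i in range(3)]
    def w(m,b): o=np.zeros(m.shape,bool);o[b[0]:b[1],b[2]:b[3]]=1;return m&o
    gm=w((H>50)&(H<78)&(S>120),win["k"])
    print("keeper",fitrect(d,gm,.170,.216,.008,[.549,.285,-.17]))
    c=cloud(d); z=c[...,2]; ok=d["range_z"]>0
    # eggs: colour
    br=w((H<20)&(S>130),win["c"]); wh=w((S<75)&(V>110)&(H<60)&(H>10)&ok&(z>.022)&(z<.08),win["k"])
    for nm,m in [("brown",br),("white",wh)]:
        nn,lab,st,ce=cv2.connectedComponentsWithStats(m.astype(np.uint8))
        for i in range(1,nn):
            if st[i,4]>60:
                P=c[(lab==i)&ok&(z<.08)]
                # sphere-ish/ellipsoid fit for upper part: x,y with semi-axes 21.5/26 about z=36
                P=P[P[:,2]>.036]
                f=lambda p:np.sqrt(((P[:,:2]-p)**2).sum(1)/.0215**2+((P[:,2]-.036)/.026)**2)*.0215-.0215
                r=least_squares(f,P[:,:2].mean(0),loss="soft_l1",f_scale=.002)
                print(nm,ce[i].round(1),st[i,4],"depthfit",r.x.round(4),"rms",np.std(f(r.x)).round(4),"at36",at_z(d,ce[i],.036)[0].round(4))
E
```

```text
top campos [ 0.40260513 -0.01572498  1.4242388 ]
keeper (array([ 0.54993133,  0.28462291, -0.17568141]), np.float64(0.0018837467648655385), np.float64(-0.001646415122869781))
brown [249.6 191.1] 127 depthfit [ 0.5526 -0.0184] rms 0.0017 at36 [ 0.5517 -0.0195  0.036 ]
brown [226.3 207.8] 128 depthfit [0.4985 0.0533] rms 0.0018 at36 [0.4974 0.052  0.036 ]
brown [244.3 212.2] 133 depthfit [ 0.4861 -0.0033] rms 0.0016 at36 [ 0.4852 -0.0045  0.036 ]
white [135.7 174.6] 92 depthfit [0.5953 0.3352] rms 0.0017 at36 [0.5951 0.3405 0.036 ]
white [153.4 178.2] 100 depthfit [0.5849 0.2816] rms 0.002 at36 [0.5853 0.2841 0.036 ]
white [148.7 199.5] 92 depthfit [0.5188 0.2939] rms 0.0019 at36 [0.5177 0.2956 0.036 ]
scene campos [0.07903417 0.72537858 0.54988127]
keeper (array([ 0.54784462,  0.28832781, -0.1735785 ]), np.float64(0.011791460193106736), np.float64(-0.007463989446852333))
brown [262.6 212.1] 660 depthfit [0.4983 0.0272] rms 0.0135 at36 [0.5069 0.0148 0.036 ]
white [173.5 248.1] 116 depthfit [0.5827 0.2803] rms 0.0011 at36 [0.5964 0.2713 0.036 ]
white [151.4 259.9] 129 depthfit [0.5932 0.3374] rms 0.0011 at36 [0.607  0.3305 0.036 ]
white [192.1 261.5] 136 depthfit [0.5158 0.2924] rms 0.001 at36 [0.527  0.2833 0.036 ]
```

```bash
cat >> h.py <<'E'
def Rj(a):
    "tool down, jaws along world angle a"
    y=np.array([np.cos(a),np.sin(a),0]); z=np.array([0,0,-1.]); return np.c_[np.cross(y,z),y,z]
def snap(vision,name,tag,view=True):
    d=vision.read_camera(name); np.savez(f"pics/{tag}.npz",**d)
    if view: cv2.imwrite(f"pics/{tag}.png",cv2.resize(d["img"][:,:,::-1],(768,576),interpolation=cv2.INTER_CUBIC))
    return d
E
python3 - <<'E'
from station import *
from h import *
a=np.deg2rad(27.7)
for aa in (a,a-np.pi,np.deg2rad(-53),np.deg2rad(127)):
    for p in [(.52,.017,.23),(.5,.34,.2),(.5,.053,.022)]:
        q=manip.ik(np.array(p),Rj(aa)); print(round(aa,2),p,None if q is None else np.round(q,2))
print(read_joints().round(3),read_tool_rot().round(2).tolist())
E
```

```text
0.48 (0.52, 0.017, 0.23) [ 0.01  0.26  1.85 -0.    1.03 -0.47]
0.48 (0.5, 0.34, 0.2) [ 0.58  0.42  1.69 -0.    1.03  0.09]
0.48 (0.5, 0.053, 0.022) [ 0.08  0.58  2.   -0.    0.56 -0.4 ]
-2.66 (0.52, 0.017, 0.23) None
-2.66 (0.5, 0.34, 0.2) None
-2.66 (0.5, 0.053, 0.022) None
-0.93 (0.52, 0.017, 0.23) [ 0.01  0.26  1.85 -0.    1.03  0.93]
-0.93 (0.5, 0.34, 0.2) [ 0.58  0.42  1.69 -0.    1.03  1.5 ]
-0.93 (0.5, 0.053, 0.022) [ 0.08  0.58  2.   -0.    0.56  1.01]
2.22 (0.52, 0.017, 0.23) [ 0.01  0.26  1.85 -0.    1.03 -2.21]
2.22 (0.5, 0.34, 0.2) [ 0.58  0.42  1.69 -0.    1.03 -1.64]
2.22 (0.5, 0.053, 0.022) [ 0.08  0.58  2.   -0.    0.56 -2.13]
[-1.286  0.424  1.631 -0.     1.089 -0.019] [[0.95, 0.3, -0.0], [0.3, -0.95, 0.0], [0.0, -0.0, -1.0]]
```

```bash
python3 - <<'E'
from station import *
from h import *
t=read_clock()
manip.move_pose(np.array([.50,.02,.24]),Rj(np.deg2rad(27.7)))
print(read_clock()-t,read_tool_pos())
d=snap(vision,"wrist","w1"); print(d["mtx"][0][0])
R,tt,K,k=cam(d); print(-R.T@tt)
E
```

```text
2.4583 [0.50015486 0.01937717 0.23999401]
290.46669905832835
[0.4672903  0.0827314  0.40157157]
```

View pics/w1.png

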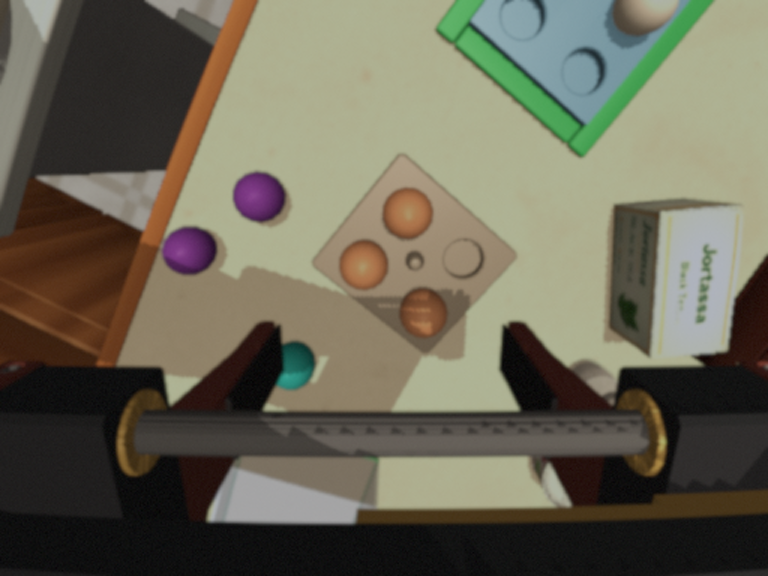

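The wrist view shows the carton corners at (402,154), (516,256), (427,354) and (313,262), the post at (414,260), and the eggs at (408,213), (363,265) and (423,313).

```bash
python3 - <<'E'
from fit import *
d=dict(np.load("pics/w1.npz"))
P=lambda L:(np.array(L,float)+.5)/1.5-.5
q=at_z(d,P([(402,154),(516,256),(427,354),(313,262)]),.016); print(q.round(4),"c",q.mean(0).round(4))
print([np.linalg.norm(q[i]-q[i-1]).round(4) for i in range(4)])
print("post",at_z(d,P([(414,260)]),.034).round(4))
print("keeper corners",at_z(d,P([(582,156),(438,30)]),.008).round(4),"wells(z16)",at_z(d,P([(522,18),(584,70)]),.016).round(4))
hsv=cv2.cvtColor(d["img"],cv2.COLOR_RGB2HSV); H,S,V=[hsv[...,i].astype(int) for i in range(3)]
c=cloud(d); z=c[...,2]; ok=d["range_z"]>0
for (U,V_) in [(408,213),(363,265),(423,313)]:
    u,v=P([(U,V_)])[0].astype(int)
    m=np.zeros(z.shape,bool); cv2_m=np.hypot(*(np.indices(z.shape)-np.array([v,u])[:,None,None]))<20
    Q=c[cv2_m&ok&(z>.038)&(z<.07)]
    f=lambda p:np.sqrt(((Q[:,:2]-p[:2])**2).sum(1)/.0215**2+((Q[:,2]-.036-p[2])/.026)**2)*.0215-.0215
    r=least_squares(f,[*Q[:,:2].mean(0),0],loss="soft_l1",f_scale=.002)
    print("egg",len(Q),r.x.round(4),np.std(f(r.x)).round(4),"at36",at_z(d,P([(U,V_)]),.036).round(4))
def well(cx,cy,yaw,x,y): return (round(cx+np.cos(yaw)*x-np.sin(yaw)*y,4),round(cy+np.sin(yaw)*x+np.cos(yaw)*y,4))
print("model keeper corners",[well(.5499,.2846,-.1757,a,b) for a,b in [(.085,-.108),(-.085,-.108)]],"wells",[well(.5499,.2846,-.1757,a,b) for a,b in [(-.034,-.058),(.034,-.058)]])
E
```

```text
[[ 0.4716  0.0941  0.016 ]
 [ 0.6048  0.0636  0.016 ]
 [ 0.5797 -0.0581  0.016 ]
 [ 0.4443 -0.0267  0.016 ]] c [0.5251 0.0182 0.016 ]
[np.float64(0.1238), np.float64(0.1366), np.float64(0.1243), np.float64(0.139)]
post [[0.5219 0.0204 0.034 ]]
keeper corners [[0.6124 0.1672 0.008 ]
 [0.4514 0.1957 0.008 ]] wells(z16) [[0.5071 0.2334 0.016 ]
 [0.5729 0.2245 0.016 ]]
egg 910 [ 0.4976  0.0534 -0.0007] 0.0005 at36 [[0.4981 0.0538 0.036 ]]
egg 841 [ 0.485  -0.0034 -0.0007] 0.0005 at36 [[ 0.4848 -0.0035  0.036 ]]
egg 781 [ 0.5516 -0.0181 -0.0007] 0.0005 at36 [[ 0.5516 -0.0178  0.036 ]]
model keeper corners [(np.float64(0.6147), np.float64(0.1634)), (np.float64(0.4473), np.float64(0.1931))] wells [(np.float64(0.5063), np.float64(0.2334)), (np.float64(0.5732), np.float64(0.2215))]
```

```bash
cat >> h.py <<'E'
def pick(manip,x,y,a,zg=.021):
    R=Rj(a)
    manip.move_pose(np.array([x,y,.085]),R)
    manip.servo_line(np.array([x,y,zg]),rate=.12)
    manip.gripper_to(.036,grip_force=8)
def lift(manip,x,y): manip.servo_line(np.array([x,y,.10]),rate=.12)
E
python3 - <<'E'
from station import *
from h import *
t=read_clock(); a=np.deg2rad(27.7)
pick(manip,.4977,.0534,a); print(read_clock()-t,read_opening(),read_tool_pos().round(4),read_force().round(2))
lift(manip,.4977,.0534); print(read_opening(),read_force().round(2))
manip.move_pose(np.array([.5064,.2334,.11]),Rj(np.deg2rad(30)))
print(read_clock()-t,read_opening(),read_tool_pos().round(4))
snap(vision,"wrist","w2")
E
```

```text
2.1167 0.042762867414415914 [0.4977 0.0534 0.021 ] [-0.16 -0.31  0.4 ]
0.04260876768204872 [-0.35  0.44 -0.94]
3.675 0.04263538971168183 [0.5056 0.2325 0.1091]
```

View pics/w2.png

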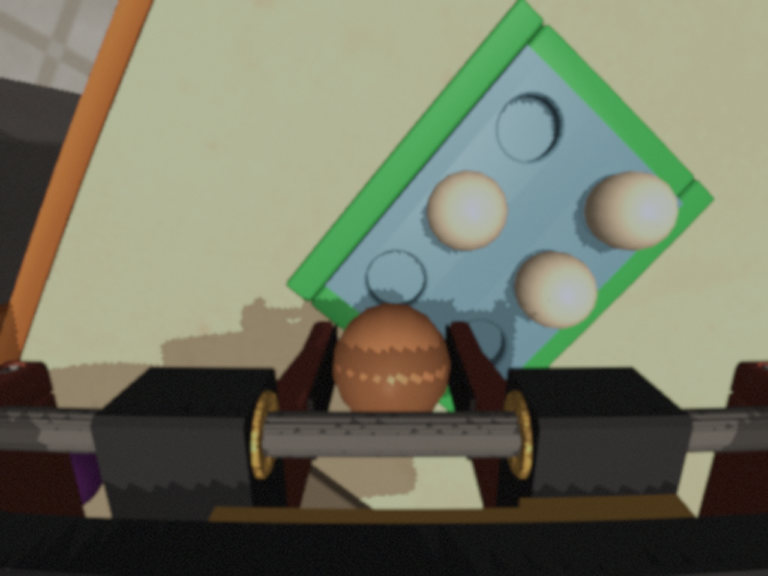

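The egg is held. The wrist view shows well2's rim at (528,127), well0's at (396,277), and keeper corners at (289,284) and (713,197).

```bash
python3 - <<'E'
from fit import *
d=dict(np.load("pics/w2.npz"))
P=lambda L:(np.array(L,float)+.5)/1.5-.5
def w(x,y,c=(.5499,.2846,-.1757)): return np.round([c[0]+np.cos(c[2])*x-np.sin(c[2])*y,c[1]+np.sin(c[2])*x+np.cos(c[2])*y],4)
print("w2,w0",at_z(d,P([(528,127),(396,277)]),.016).round(4), w(-.034,.058),w(-.034,-.058))
print("corners",at_z(d,P([(289,284),(713,197)]),.008).round(4),w(-.085,-.108),w(.085,.108))
img=cv2.resize(d["img"][:,:,::-1],(768,576),interpolation=cv2.INTER_CUBIC)
def ring(x,y,z,col,r=.018):
    th=np.linspace(0,2*np.pi,40); L=np.array([[*(w(x,y)+r*np.array([np.cos(t),np.sin(t)])),z] for t in th]); p=(proj(d,L)+.5)*1.5-.5
    cv2.polylines(img,[p.astype(int)],True,col,1)
for x in (-.034,.034):
    for y in (-.058,0,.058): ring(x,y,.016,(0,0,255))
L=np.array([[*w(a,b),.008] for a,b in [(-.085,-.108),(.085,-.108),(.085,.108),(-.085,.108)]]); cv2.polylines(img,[((proj(d,L)+.5)*1.5-.5).astype(int)],True,(0,0,255),1)
cv2.imwrite("pics/w2o.png",img)
c=cloud(d); z=c[...,2]; ok=d["range_z"]>0
for (U,V_) in [(467,210),(632,210),(556,289)]:
    u,v=P([(U,V_)])[0].astype(int)
    m=np.hypot(*(np.indices(z.shape)-np.array([v,u])[:,None,None]))<28
    Q=c[m&ok&(z>.038)&(z<.07)]
    f=lambda p:np.sqrt(((Q[:,:2]-p[:2])**2).sum(1)/.0215**2+((Q[:,2]-.036-p[2])/.026)**2)*.0215-.0215
    r=least_squares(f,[*Q[:,:2].mean(0),0],loss="soft_l1",f_scale=.002); print("egg",r.x.round(4))
print("model",w(-.034,0),w(.034,.058),w(.034,0))
E
```

```text
w2,w0 [[0.5258 0.3501 0.016 ]
 [0.5056 0.2383 0.016 ]] [0.5266 0.3477] [0.5063 0.2334]
corners [[0.4508 0.199  0.008 ]
 [0.6489 0.3773 0.008 ]] [0.4473 0.1931] [0.6525 0.3761]
egg [ 0.517   0.2933 -0.0007]
egg [ 0.5941  0.3386 -0.0008]
egg [ 5.841e-01  2.812e-01 -5.000e-04]
model [0.5164 0.2905] [0.5935 0.3358] [0.5834 0.2787]
```

View pics/w2o.png

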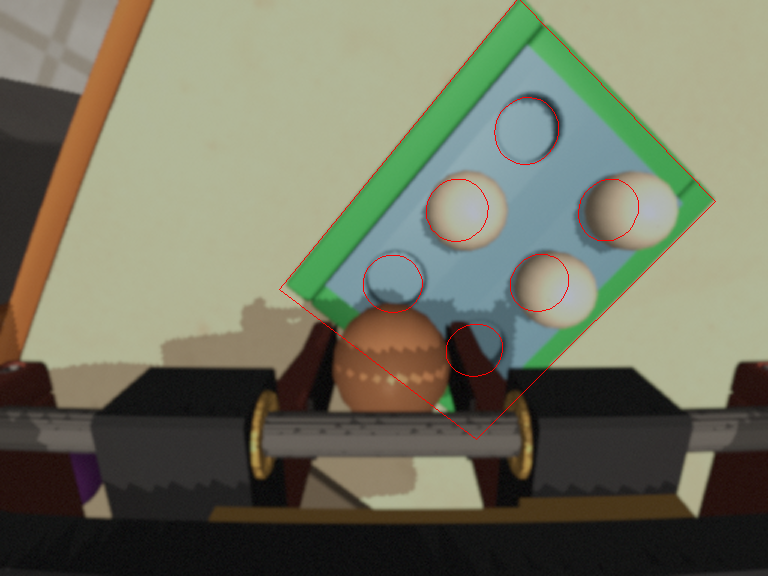

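```bash
python3 - <<'E'
from fit import *
from station import *
print(read_tool_pos().round(4))
d=dict(np.load("pics/w2.npz"))
c=cloud(d); z=c[...,2]; ok=d["range_z"]>0
hsv=cv2.cvtColor(d["img"],cv2.COLOR_RGB2HSV); H,S=hsv[...,0],hsv[...,1]
m=np.zeros(z.shape,bool); m[205:272,222:302]=1
Q=c[m&ok&(H<14)&(S>90)&(z>.125)&(z<.16)]; print(len(Q),Q.mean(0),Q[:,2].max())
zc=.1091+.015
f=lambda p:np.sqrt(((Q[:,:2]-p[:2])**2).sum(1)/.0215**2+((Q[:,2]-zc-p[2])/.026)**2)*.0215-.0215
r=least_squares(f,[*Q[:,:2].mean(0),0],loss="soft_l1",f_scale=.002); print(r.x.round(4),np.std(f(r.x)))
E
```

```text
[0.5058 0.2319 0.1093]
4090 [0.50122292 0.2404269  0.14046988] 0.1508615665719126
[ 0.5058  0.2325 -0.0006] 0.00042014860307380575
```

```bash
cat > kfit.py <<'E'
from fit import *
def kfit(d,keep,x0=(.550,.287,-.1757)):
    hsv=cv2.cvtColor(d["img"],cv2.COLOR_RGB2HSV); H,S=hsv[...,0].astype(int),hsv[...,1].astype(int)
    m=((H>50)&(H<78)&(S>100)).astype(np.uint8)
    n=8; M=cv2.resize(m*255,None,fx=n,fy=n,interpolation=cv2.INTER_LINEAR)>127
    cs,_=cv2.findContours(M.astype(np.uint8),cv2.RETR_EXTERNAL,cv2.CHAIN_APPROX_NONE)
    px=np.vstack([k[:,0] for k in cs if len(k)>200]).astype(float); px=(px+.5)/n-.5
    px=px[keep(px)]; q=at_z(d,px,.008)[:,:2]
    def f(p):
        c,s=np.cos(p[2]),np.sin(p[2]); l=(q-p[:2])@np.array([[c,-s],[s,c]])
        dx=np.abs(l[:,0])-.085; dy=np.abs(l[:,1])-.108
        return np.maximum(dx,dy)
    r=least_squares(f,x0)
    g=np.abs(f(r.x))<.006
    for _ in range(5):
        q=q[g]; r=least_squares(f,r.x,loss="soft_l1",f_scale=.0007); g=np.abs(f(r.x))<.003
    return r.x,f(r.x).std(),len(q)
E
python3 - <<'E'
from kfit import *
d=dict(np.load("pics/w2.npz"))
# outer edges only: drop inner contour near gripper/image border, rows>200 (except left corner)
keep=lambda p:(p[:,1]>3)&(p[:,1]<188)|((p[:,1]>=188)&(p[:,1]<232)&(p[:,0]>380))
x,s,n=kfit(d,keep); print(x.round(4),s,n)
w=lambda a,b:np.round([x[0]+np.cos(x[2])*a-np.sin(x[2])*b,x[1]+np.sin(x[2])*a+np.cos(x[2])*b],4)
for i,(a,b) in enumerate([(a,b) for a in (-.034,.034) for b in (-.058,0,.058)]): print(i,w(a,b))
img=cv2.resize(d["img"][:,:,::-1],(768,576),interpolation=cv2.INTER_CUBIC)
for a in (-.034,.034):
    for b in (-.058,0,.058):
        th=np.linspace(0,2*np.pi,40); L=np.array([[*(w(a,b)+.018*np.array([np.cos(t),np.sin(t)])),.016] for t in th]); cv2.polylines(img,[((proj(d,L)+.5)*1.5-.5).astype(int)],True,(0,0,255),1)
L=np.array([[*w(a,b),.008] for a,b in [(-.085,-.108),(.085,-.108),(.085,.108),(-.085,.108)]]); cv2.polylines(img,[((proj(d,L)+.5)*1.5-.5).astype(int)],True,(0,0,255),1)
cv2.imwrite("pics/w2o2.png",img)
E
```

```text
[ 0.5498  0.2829 -0.1494] 0.0010059932101382358 1905
0 [0.5075 0.2306]
1 [0.5162 0.2879]
2 [0.5248 0.3453]
3 [0.5748 0.2204]
4 [0.5834 0.2778]
5 [0.592  0.3352]
```

View pics/w2o2.png

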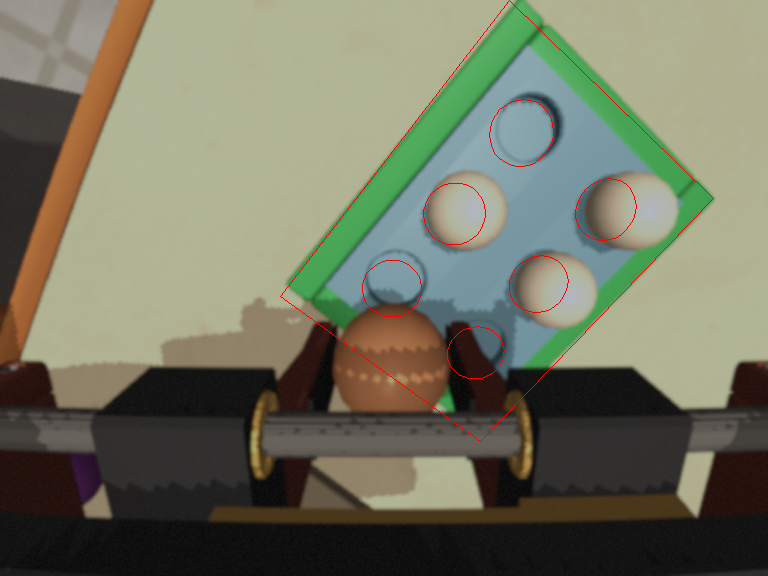

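```bash
python3 - <<'E'
from fit import *
d=dict(np.load("pics/w2.npz"))
img=d["img"][:,:,::-1]
a=cv2.resize(img[0:150,330:490],None,fx=4,fy=4,interpolation=cv2.INTER_CUBIC); cv2.imwrite("pics/z1.png",a)
b=cv2.resize(img[130:260,180:380],None,fx=4,fy=4,interpolation=cv2.INTER_CUBIC); cv2.imwrite("pics/z2.png",b)
E
```

```text
(no output)
```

View pics/z1.png

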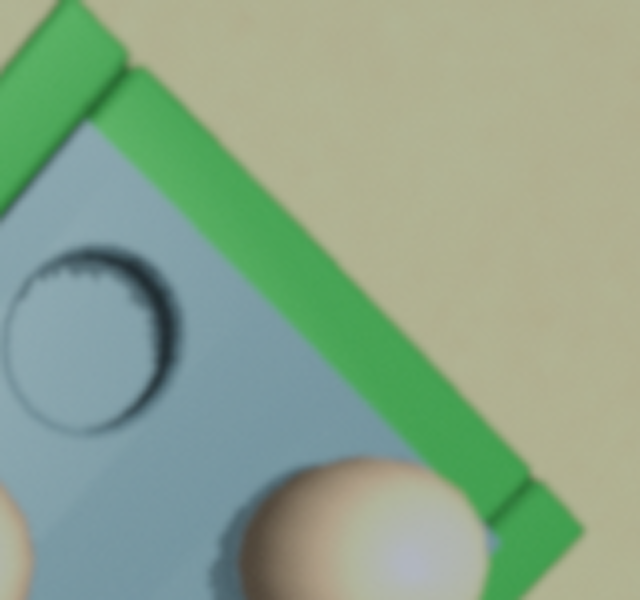

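View pics/z2.png

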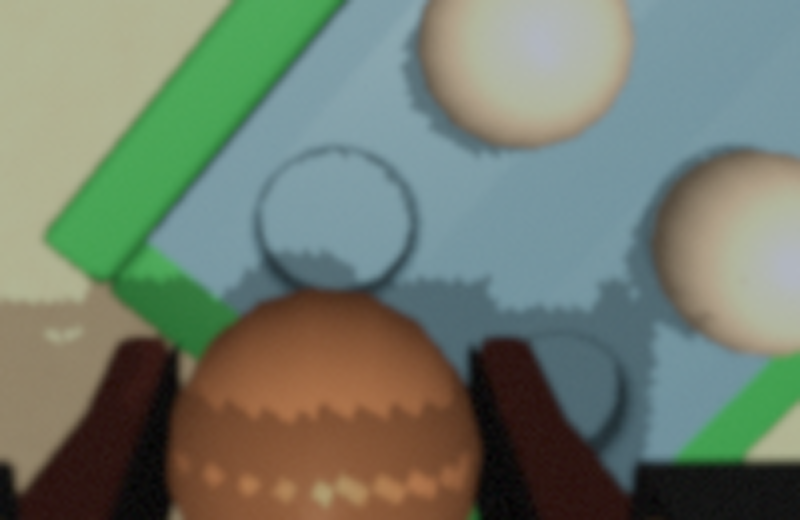

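```bash
python3 - <<'E'
from fit import *
d=dict(np.load("pics/w2.npz"))
A=lambda L:(np.array(L,float)+.5)/4-.5+[330,0]
B=lambda L:(np.array(L,float)+.5)/4-.5+[180,130]
wl=at_z(d,np.vstack([A([(92,341)]),B([(336,222)])]),.016)[:,:2]; print("wells2,0",wl.round(4))
E={"+y":A([(127,55),(150,70),(530,470),(583,530)]),"-x":np.vstack([B([(45,238),(232,0)]),A([(0,75),(62,0)])]),"+x":np.vstack([A([(583,530)]),B([(745,460),(800,405)])]),"-y":B([(45,238),(108,282),(195,357)])}
Q={k:at_z(d,v,.008)[:,:2] for k,v in E.items()}
for k in Q: 
    a=Q[k]; dd=a[-1]-a[0]; print(k,a.round(4).tolist(),np.rad2deg(np.arctan2(dd[1],dd[0])).round(2))
def f(p,w=True):
    c,s=np.cos(p[2]),np.sin(p[2]); M=np.array([[c,-s],[s,c]]); r=[]
    L={k:(v-p[:2])@M for k,v in Q.items()}
    r+=list(L["+y"][:,1]-.108)+list(-L["-y"][:,1]-.108)+list(L["+x"][:,0]-.085)+list(-L["-x"][:,0]-.085)
    l=(wl-p[:2])@M
    if w: r+=list(((l-[[-.034,.058],[-.034,-.058]])).ravel())
    return np.array(r)
for w in (True,False):
    r=least_squares(lambda p:f(p,w),[.55,.286,-.175],loss="soft_l1",f_scale=.002); print(r.x.round(4),(f(r.x,w)*1000).round(1))
E
```

```text
wells2,0 [[0.5266 0.3502]
 [0.5057 0.2377]]
+y [[0.503, 0.4028], [0.5087, 0.4029], [0.63, 0.3807], [0.6497, 0.3768]] -10.07
-x [[0.4495, 0.1982], [0.461, 0.2685], [0.4825, 0.3861], [0.4857, 0.4046]] 80.03
+x [[0.6497, 0.3768], [0.626, 0.234], [0.6292, 0.253]] -99.37
-y [[0.4495, 0.1982], [0.4673, 0.196], [0.4943, 0.1897]] -10.8
[ 0.5499  0.2872 -0.1849] [-2.9 -1.8 -1.4 -1.6 -2.1 -3.3 -2.  -3.4 -0.4 -0.7 -2.7 -1.1 -0.6 -0.4
 -0.5 -0.3 -0.3  1.3]
[ 0.55    0.2868 -0.184 ] [-2.6 -1.4 -1.1 -1.3 -2.5 -3.6 -2.3 -3.5 -0.6 -0.9 -2.4 -0.9 -0.5 -0.3]
```

```bash
cat >> h.py <<'E'
K=(.5499,.2870,-.180)
def kw(a,b): return np.array([K[0]+np.cos(K[2])*a-np.sin(K[2])*b,K[1]+np.sin(K[2])*a+np.cos(K[2])*b])
WELL=[kw(a,b) for a in (-.034,.034) for b in (-.058,0,.058)]
def place(manip,w,a,zg=.0215):
    x,y=WELL[w]; R=Rj(a)
    if np.hypot(*(np.array(manip_pos())[:2]-[x,y]))>.02: manip.move_pose(np.array([x,y,.10]),R)
    manip.servo_line(np.array([x,y,.045]),frame=R,rate=.12)
    return manip.servo_line(np.array([x,y,zg]),rate=.04,threshold=2.0)
def manip_pos():
    from station import read_tool_pos; return read_tool_pos()
E
python3 - <<'E'
from station import *
from h import *
t=read_clock()
print(place(manip,0,np.deg2rad(30)),read_tool_pos().round(4),read_force().round(2))
manip.gripper_to(.060); print(read_force().round(2))
x,y=WELL[0]; manip.servo_line(np.array([x,y,.11]),rate=.15)
snap(vision,"wrist","w3"); print(read_clock(),read_clock()-t)
E
```

```text
True [0.5056 0.2359 0.0209] [ 0.31 -0.36  4.85]
[-0.69 -0.13 -1.03]
8.9083 2.575
```

View pics/w3.png

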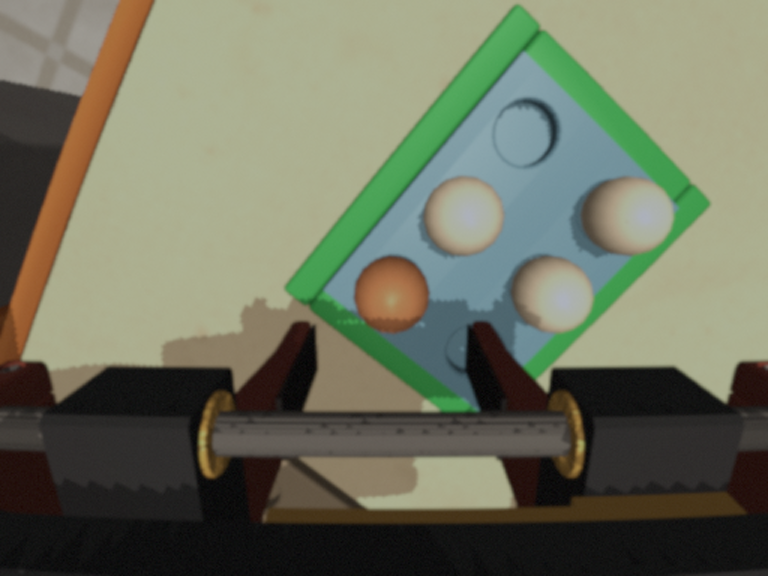

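Egg 1 stands in well0, at (391,293). Next is the second egg.

```bash
python3 - <<'E'
from station import *
from h import *
t=read_clock()
def go(x,y,a,w,ap,tag):
    manip.move_pose(np.array([*manip_pos()[:2],.11]),Rj(a)) if 0 else None
    pick(manip,x,y,a); print("pick",read_opening(),read_force().round(2)); lift(manip,x,y)
    if abs(read_opening()-.0427)>.003: print("BAD GRASP",read_opening()); return
    print(place(manip,w,ap),read_tool_pos().round(4),read_force().round(2),read_opening())
    manip.gripper_to(.060); print(read_force().round(2))
    manip.servo_line(np.array([*WELL[w],.11]),rate=.15)
    snap(vision,"wrist",tag); print(read_clock(),read_clock()-t)
go(.5516,-.018,np.deg2rad(27.7),3,np.deg2rad(30),"w4")
E
```

```text
pick 0.04271891954736059 [0.11 0.8  4.82]
True [0.5724 0.2237 0.0214] [0.74 0.16 1.3 ] 0.042732331188393605
[ 0.27 -0.1   0.11]
15.2583 6.35
```

View pics/w4.png

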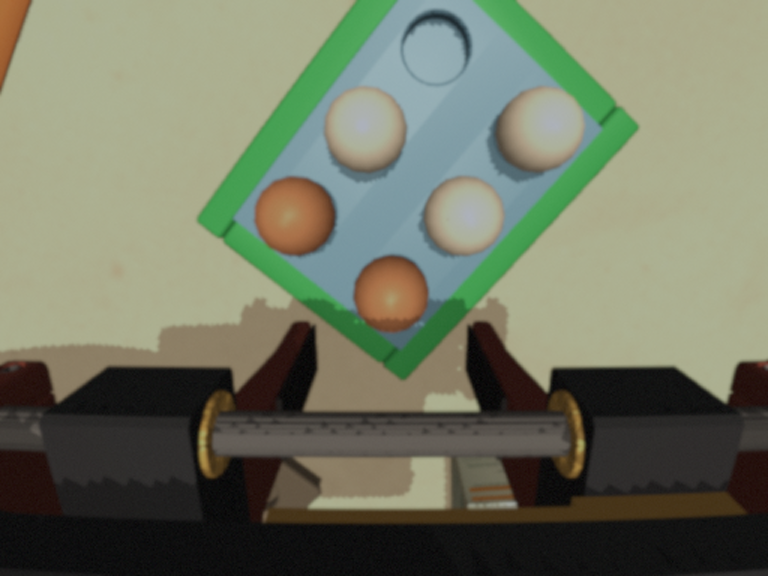

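Egg 2 stands in well3. Now the third.

```bash
python3 - <<'E'
from station import *
from h import *
t=read_clock()
def go(x,y,a,w,ap,tag):
    pick(manip,x,y,a); print("pick",read_opening(),read_force().round(2)); lift(manip,x,y)
    if abs(read_opening()-.0427)>.003: print("BAD GRASP",read_opening()); return
    print(place(manip,w,ap),read_tool_pos().round(4),read_force().round(2),read_opening())
    manip.gripper_to(.060); print(read_force().round(2))
    manip.servo_line(np.array([*WELL[w],.13]),rate=.15)
    snap(vision,"wrist",tag); print(read_clock(),read_clock()-t)
go(.485,-.0034,np.deg2rad(-53.3),2,np.deg2rad(-50.5),"w5")
E
```

```text
pick 0.04262796300546788 [-0.69  0.33  4.5 ]
True [0.5264 0.35   0.0212] [-0.2  -0.4   4.03] 0.04241502716952012
[-0.09 -0.66  0.48]
22.1083 6.85
```

View pics/w5.png

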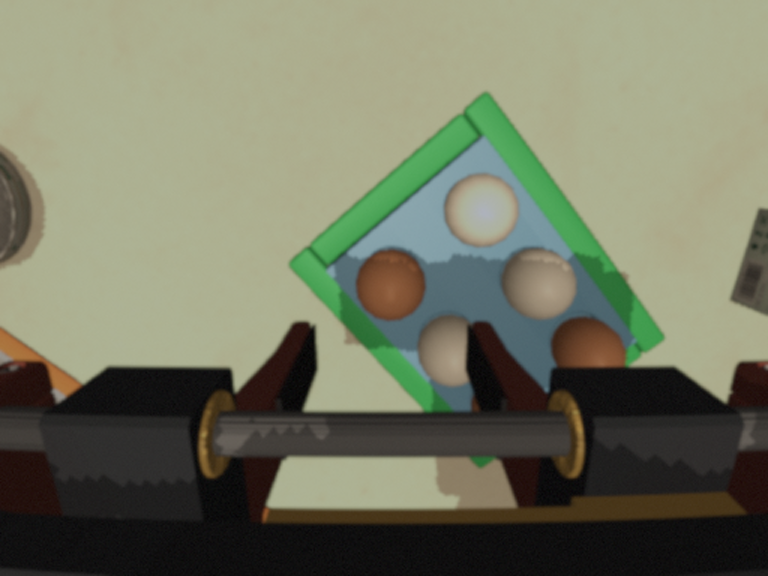

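All six wells are full. Next are wrist views of the keeper and the cover, to set the cover placement accurately.

```bash
python3 - <<'E'
from station import *
from h import *
manip.move_pose(np.array([.538,.217,.25]),Rj(-.18)); snap(vision,"wrist","w6")
manip.move_pose(np.array([.548,-.36,.28]),Rj(.162)); snap(vision,"wrist","w7"); print(read_clock(),read_tool_pos())
E
```

```text
25.1583 [ 0.54848358 -0.35906859  0.2799654 ]
```

View pics/w6.png

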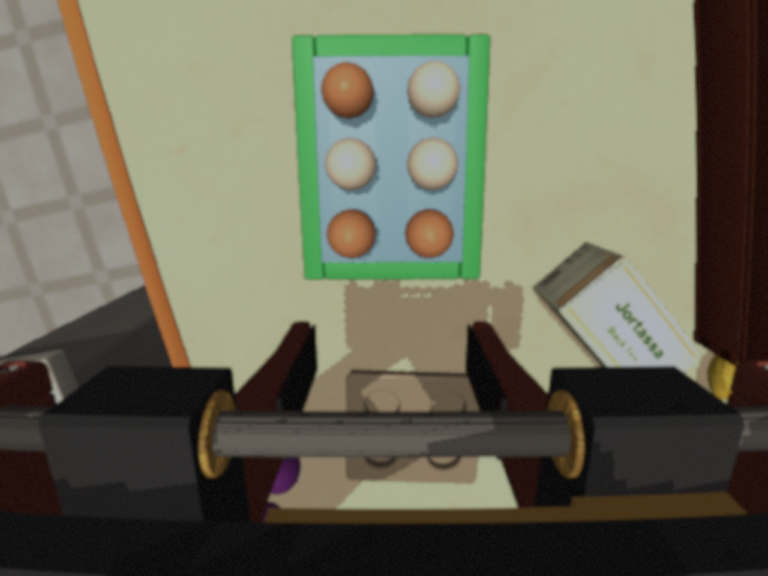

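View pics/w7.png

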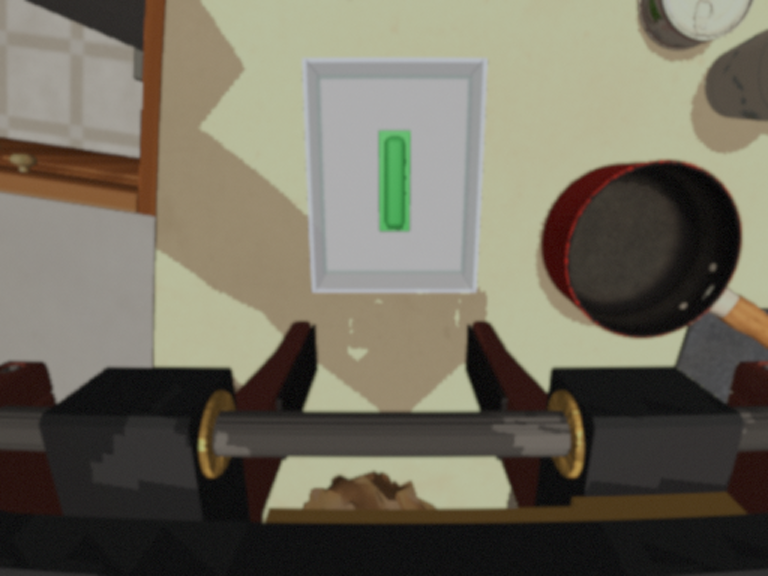

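w6 shows the keeper corners at (292,36), (490,36), (479,278) and (306,278). w7 shows the cover's top outline at (303,58), (487,60), (477,292) and (313,292), and the handle spanning (379..411, 131..231).

```bash
python3 - <<'E'
from fit import *
P=lambda L:(np.array(L,float)+.5)/1.5-.5
d=dict(np.load("pics/w6.npz")); d7=dict(np.load("pics/w7.npz"))
def quad(d,L,z):
    q=at_z(d,P(L),z)[:,:2]; s=[np.linalg.norm(q[i]-q[i-1]).round(4) for i in range(4)]
    yx=(q[1]+q[2]-q[0]-q[3]); yy=(q[0]+q[1]-q[2]-q[3])
    print(z,"c",q.mean(0).round(4),s,"yaw",np.arctan2(yx[1],yx[0]).round(4),np.arctan2(-yy[0],yy[1]).round(4))
quad(d,[(292,36),(490,36),(479,278),(306,278)],.008)
quad(d7,[(303,58),(487,60),(477,292),(313,292)],.073)
quad(d7,[(379,131),(411,131),(411,231),(379,231)],.101)
quad(d7,[(386,136),(404,136),(404,229),(386,229)],.101)
quad(d7,[(386,136),(404,136),(404,229),(386,229)],.087)
c=cloud(d7); z=c[...,2]; ok=d7["range_z"]>0
for n,m in [("top",ok&(z>.066)&(z<.082)),("handle",ok&(z>.092)&(z<.11))]:
    m=m.copy(); m[:,:195]=0; m[:,330:]=0; m[205:]=0
    Q=c[m][:,:2]; print(n,len(Q),np.median(z[m]),cv2.minAreaRect((Q*1000).astype(np.float32)))
print("row z",z[120,195:330:5].round(3))
img=d7["img"][:,:,::-1]; cv2.imwrite("pics/z7.png",cv2.resize(img[30:205,190:340],None,fx=3.4,fy=3.4,interpolation=cv2.INTER_CUBIC))
# eggs
c=cloud(d); z=c[...,2]; ok=d["range_z"]>0
for (U,V_) in [(347,90),(434,89),(351,164),(432,164),(351,233),(430,233)]:
    u,v=P([(U,V_)])[0].astype(int)
    m=np.hypot(*(np.indices(z.shape)-np.array([v,u])[:,None,None]))<20
    Q=c[m&ok&(z>.038)&(z<.07)]
    f=lambda p:np.sqrt(((Q[:,:2]-p[:2])**2).sum(1)/.0215**2+((Q[:,2]-.036-p[2])/.026)**2)*.0215-.0215
    r=least_squares(f,[*Q[:,:2].mean(0),0],loss="soft_l1",f_scale=.002); print("egg",r.x.round(4),np.std(f(r.x)).round(4))
print(np.round(WELL,4)) 
E
```

```text
0.008 c [0.5508 0.2871] [np.float64(0.2116), np.float64(0.1673), np.float64(0.2114), np.float64(0.1656)] yaw -0.1818 -0.175
0.073 c [ 0.5425 -0.3027] [np.float64(0.1904), np.float64(0.1437), np.float64(0.189), np.float64(0.1449)] yaw 0.1579 0.1647
0.101 c [ 0.5421 -0.3017] [np.float64(0.075), np.float64(0.0238), np.float64(0.075), np.float64(0.0251)] yaw 0.163 0.1649
0.101 c [ 0.5422 -0.3027] [np.float64(0.0699), np.float64(0.0134), np.float64(0.0699), np.float64(0.0141)] yaw 0.163 0.1649
0.087 c [ 0.5424 -0.3033] [np.float64(0.0727), np.float64(0.014), np.float64(0.0727), np.float64(0.0147)] yaw 0.163 0.1649
top 17561 0.07260044289742522 ((541.739013671875, -302.6932678222656), (146.93394470214844, 192.72808837890625), 9.26294231414795)
handle 831 0.09990668575563105 ((541.364501953125, -302.38037109375), (15.453482627868652, 68.51237487792969), 9.532670021057129)
row z [-0.001 -0.001  0.073  0.071  0.072  0.072  0.073  0.073  0.073  0.071
  0.073  0.074  0.075  0.1    0.102  0.076  0.073  0.073  0.072  0.074
  0.073  0.072  0.072  0.072  0.071  0.073 -0.001]
egg [ 0.5257  0.35   -0.0009] 0.0005
egg [ 0.5942  0.3382 -0.0008] 0.0005
egg [ 0.5166  0.2935 -0.0007] 0.0005
egg [ 0.5838  0.2814 -0.0007] 0.0005
egg [ 0.5052  0.2358 -0.0007] 0.0005
egg [ 0.5718  0.2238 -0.0006] 0.0005
[[0.5061 0.236 ]
 [0.5164 0.2931]
 [0.5268 0.3501]
 [0.573  0.2239]
 [0.5834 0.2809]
 [0.5937 0.338 ]]
```

View pics/z7.png

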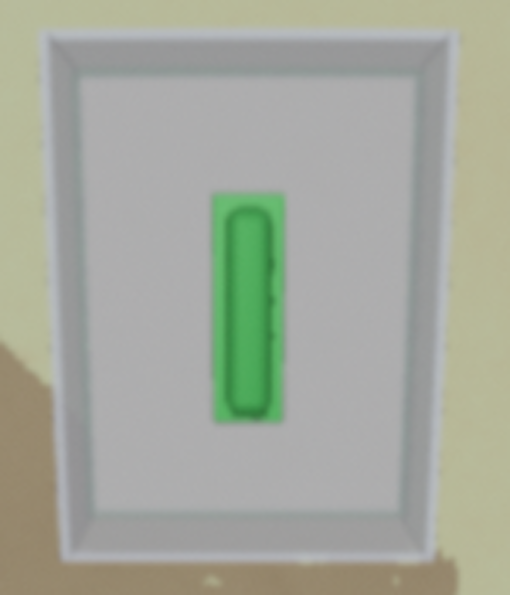

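```bash
python3 - <<'E'
from station import *
from h import *
t=read_clock()
C=np.array([.5418,-.3026]); R=Rj(.163)
manip.gripper_to(.045)
manip.move_pose(np.array([*C,.135]),R); manip.hold(.2)
print(read_tool_pos().round(4))
print(manip.servo_line(np.array([*C,.078]),frame=R,rate=.08,threshold=5),read_tool_pos().round(4))
manip.gripper_to(.012,grip_force=40); print(read_opening(),read_force().round(2))
manip.hold(.2); print("grasp",read_tool_pos().round(4))
manip.servo_line(np.array([*C,.21]),rate=.12); print(read_opening(),read_force().round(2),read_ft_torque().round(3))
snap(vision,"wrist","w8"); snap(vision,"scene","s8"); print(read_clock()-t,read_clock())
E
```

```text
[ 0.5432 -0.304   0.1371]
False [ 0.542  -0.3027  0.0781]
0.015943703206150673 [-0.11  0.17  2.29]
grasp [ 0.5419 -0.3027  0.0783]
0.01578765521597316 [-0.67 -0.22 -1.46] [-0.036 -0.089 -0.037]
4.316700000000001 29.475
```

View pics/s8.png

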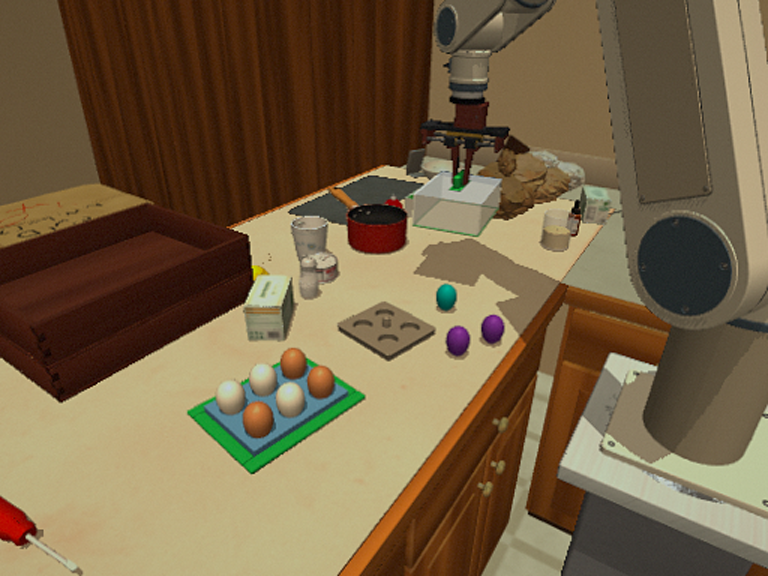

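View pics/w8.png

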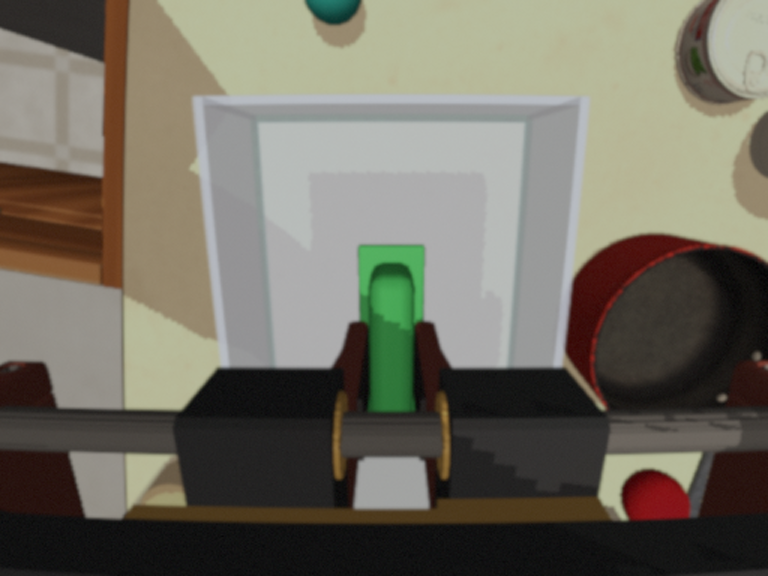

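The cover hangs level and all six eggs are visible standing in the keeper. Now I'll carry the cover over.

```bash
python3 - <<'E'
from station import *
from h import *
t=read_clock()
C=np.array([.5500,.2871]); R=Rj(-.179)
manip.move_pose(np.array([*C,.21]),R); manip.hold(.3); print(read_tool_pos().round(4),read_opening())
snap(vision,"top","t9"); d=snap(vision,"scene","s9")
manip.servo_line(np.array([*C,.17]),frame=R,rate=.08); manip.hold(.2)
snap(vision,"wrist","w9"); print(read_tool_pos().round(4),read_force().round(2),read_clock())
E
```

```text
[0.5502 0.2867 0.21  ] 0.015624848321196684
[0.5503 0.2873 0.1705] [-0.23  0.38 -1.97] 32.8917
```

View pics/w9.png

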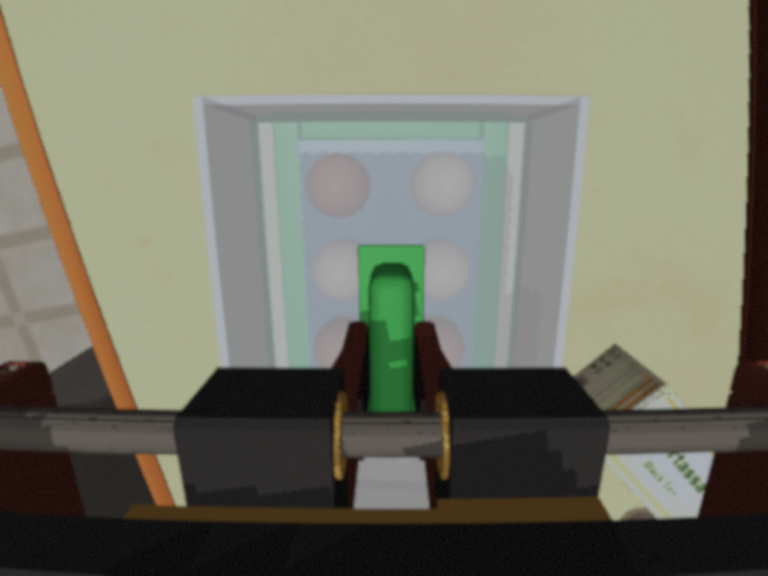

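View pics/s9.png

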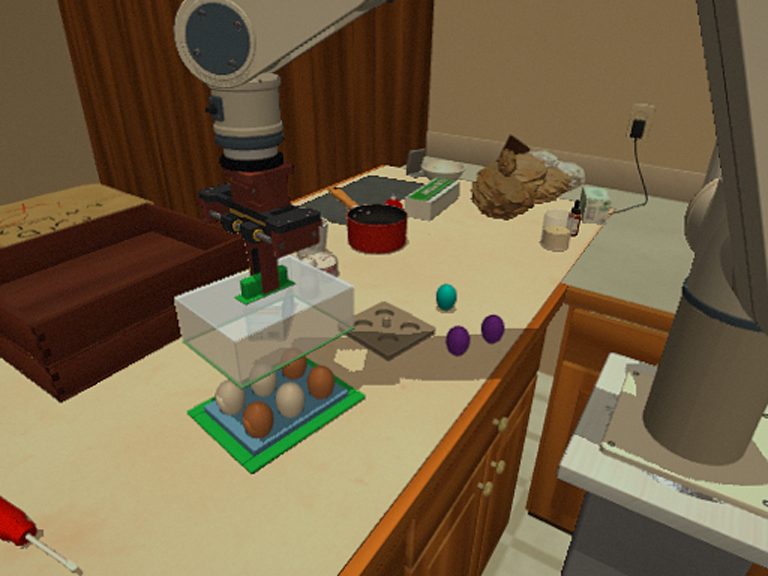

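Seen through the cover, the keeper is centred (flange at 275..508, cover at 258..526) and parallel. Lowering.

```bash
python3 - <<'E'
from station import *
from h import *
C=np.array([.5500,.2871]); R=Rj(-.179)
print(manip.servo_line(np.array([*C,.103]),frame=R,rate=.08,threshold=8),read_tool_pos().round(4),read_force().round(2))
print(manip.servo_line(np.array([*C,.0855]),rate=.03,threshold=4),read_tool_pos().round(4),read_force().round(2),read_ft_torque().round(2))
snap(vision,"scene","s10"); print(read_clock())
E
```

```text
False [0.5504 0.2873 0.1034] [-0.19 -0.41 -1.66]
True [0.5497 0.287  0.0862] [-1.04 -0.81  4.15] [-0.05 -0.01 -0.05]
34.475
```

```bash
python3 - <<'E'
import cv2,numpy as np
d=np.load("pics/s10.npz")["img"][:,:,::-1]
cv2.imwrite("pics/s10c.png",cv2.resize(d[170:320,110:260],None,fx=4,fy=4,interpolation=cv2.INTER_CUBIC))
E
```

```text
(no output)
```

View pics/s10c.png

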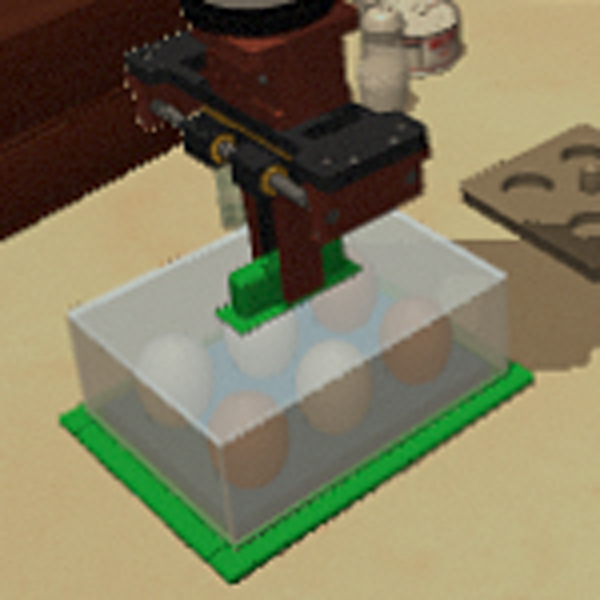

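Contact came at z=0.0862, against 0.0863 expected, so the cover is seated on the flange all round. I'll release, retreat and check.

```bash
python3 - <<'E'
from station import *
from fit import *
manip.gripper_to(.040)
p=read_tool_pos(); manip.servo_line(np.array([p[0],p[1],.20]),rate=.12)
manip.move_pose(np.array([.536,.217,.28]),Rj(-.179)); manip.hold(.3)
d=snap(vision,"wrist","w11"); snap(vision,"scene","s11"); print(read_clock(),read_force().round(2))
c=cloud(d); z=c[...,2]; ok=d["range_z"]>0
m=ok&(z>.07)&(z<.092)&(np.hypot(c[...,0]-.55,c[...,1]-.287)<.13)
Q=c[m]; A=np.c_[Q[:,:2]-[.55,.287],np.ones(len(Q))]
s=least_squares(lambda p:A@p-Q[:,2],[0,0,.08],loss="soft_l1",f_scale=.001).x
print("plane slopes/height",s.round(4),cv2.minAreaRect((Q[:,:2]*1000).astype(np.float32)))
E
```

```text
37.0667 [ 0.42 -0.42 -0.23]
plane slopes/height [-0.0007 -0.0008  0.0806] ((549.689208984375, 287.11431884765625), (191.61073303222656, 146.9571075439453), 79.70186614990234)
```

View pics/w11.png

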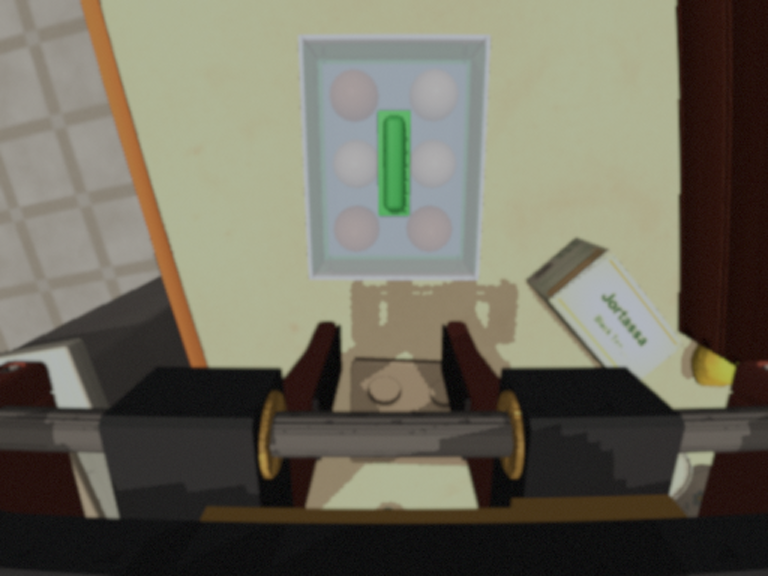

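View pics/s11.png

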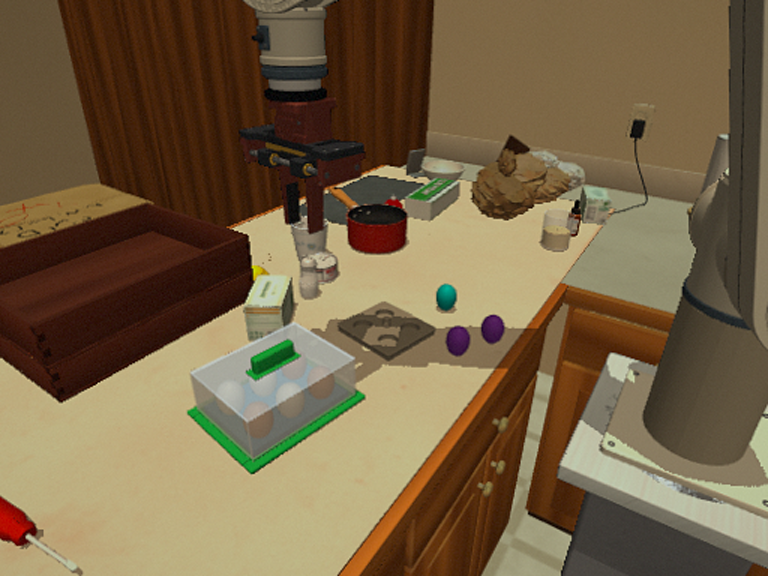

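The cover's top plane is level, with slopes under 0.001. It is 80.6 mm high, against 81 expected, and centred at (549.7, 287.1). All six eggs stand under it, so I'm handing in.

```bash
python3 -c "
from station import *
close_job(); print(read_clock())"
```

```text
the job is handed in; nothing more can be done
the job is handed in; nothing more can be done
```

The job is done and handed in. The three brown eggs are in the keeper's empty wells (0, 2 and 3), pointed end down, and the white eggs stayed where they were. The clear cover is on, and the clock read about 37 s at my last check before hand-in.

- **Eggs:** each was gripped at 8 N and set down until it touched lightly, with a force reading of at most 4.9 N. Before covering, all six measured within about 1.2 mm of their wells.
- **Cover:** it made contact at the expected height (0.0862 m against 0.0863 m). After I let go, its top measured level (slopes under 0.001) and 80.6 mm high, against 81 mm expected. It sits centred on the keeper to within about 1 mm.
- **Surroundings:** the tea box, salt shaker, tin and the purple and turquoise eggs look unmoved in the last pictures. I checked these by eye, not by measurement. The gripper was clear of everything at hand-in.
- **One disagreement:** the overhead camera placed the keeper about 2.5 mm off from the wrist camera. I went by the wrist camera, because it placed a held egg within 1 mm of the tool position. No other check failed.

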